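# Line up the enamel tins by height

### The job

Line up the four white enamel tins on the row of cork mats in order of height, one upright and centred on each mat, with the tallest on the mat next to the pepper mill and the shortest on the one next to the salt bowl. Set the tins down gently, without dropping them, and leave the pepper mill and the salt bowl standing where they are.

Things in the scene. Friction and masses are not known exactly. Their poses are not given: they have to be found in the camera images.
- tin_small: The shortest of four round white enamel tins with a red line near the top: body 34 mm in diameter, 40 mm tall (lid fixed on, just as wide), wooden knob 12 mm wide and 8 mm high on top, 48 mm over all. Starts upright on the worktop, on the robot's side of the serving board. Grip it by the straight body. Origin: centre of the underside, z up its axis.
- tin_medium: The second shortest of four round white enamel tins with a red line near the top: body 42 mm in diameter, 56 mm tall (lid fixed on, just as wide), wooden knob 12 mm wide and 8 mm high on top, 64 mm over all. Starts upright on the worktop, on the robot's side of the serving board. Grip it by the straight body. Origin: centre of the underside, z up its axis.
- tin_large: The second tallest of four round white enamel tins with a red line near the top: body 50 mm in diameter, 72 mm tall (lid fixed on, just as wide), wooden knob 12 mm wide and 8 mm high on top, 80 mm over all. Starts upright on the worktop, on the robot's side of the serving board. Grip it by the straight body. Origin: centre of the underside, z up its axis.
- tin_tallest: The tallest of four round white enamel tins with a red line near the top: body 58 mm in diameter, 88 mm tall (lid fixed on, just as wide), wooden knob 12 mm wide and 8 mm high on top, 96 mm over all. Starts upright on the worktop, on the robot's side of the serving board. Grip it by the straight body. Origin: centre of the underside, z up its axis.
- mat_a: One of four like cork mats, 70 mm in diameter, 4 mm thick, fixed in a straight row 90 mm apart along a dark wooden serving board (130 x 580 x 18 mm, fixed, roughly crosswise before the robot). Origin: centre of its underside, on the board's top 18 mm above the worktop; a tin on the mat has its underside 22 mm above the worktop. The letter says nothing of its place in the row.
- mat_b: One of four like cork mats, 70 mm in diameter, 4 mm thick, fixed in a straight row 90 mm apart along a dark wooden serving board (130 x 580 x 18 mm, fixed, roughly crosswise before the robot). Origin: centre of its underside, on the board's top 18 mm above the worktop; a tin on the mat has its underside 22 mm above the worktop. The letter says nothing of its place in the row.
- mat_c: One of four like cork mats, 70 mm in diameter, 4 mm thick, fixed in a straight row 90 mm apart along a dark wooden serving board (130 x 580 x 18 mm, fixed, roughly crosswise before the robot). Origin: centre of its underside, on the board's top 18 mm above the worktop; a tin on the mat has its underside 22 mm above the worktop. The letter says nothing of its place in the row.
- mat_d: One of four like cork mats, 70 mm in diameter, 4 mm thick, fixed in a straight row 90 mm apart along a dark wooden serving board (130 x 580 x 18 mm, fixed, roughly crosswise before the robot). Origin: centre of its underside, on the board's top 18 mm above the worktop; a tin on the mat has its underside 22 mm above the worktop. The letter says nothing of its place in the row.
- pepper_mill: Turned wooden pepper mill, 140 mm tall, 54 mm wide at the foot, standing loose on the board in line with the row of mats, beyond one end of it, 105 mm from the centre of the nearest mat. Origin: centre of its underside.
- salt_bowl: Round open marble salt bowl, 64 mm across the rim and 42 mm high, standing loose on the board beyond the other end of the row, 105 mm from the centre of the nearest mat. Origin: centre of its underside.

How it is judged:
At the end, for the whole second after the job is handed in: Tins upright (0.1 rad) on the mats (height within 4 mm), each within 14 mm of a mat's centre; from the pepper mill: tallest, second tallest, second shortest, shortest (105, 195, 285, 375 mm from the mill, within 35 mm); all released and at rest (horizontal distance between tin_small and pepper_mill between 0.34 and 0.41 m and (horizontal distance between tin_small and mat_a below 0.014 m or horizontal distance between tin_small and mat_b below 0.014 m or horizontal distance between tin_small and mat_c below 0.014 m or horizontal distance between tin_small and mat_d below 0.014 m) and angle between each of tin_small, tin_medium, tin_large, tin_tallest's own z axis and vertical below 0.1 rad and height (world z) of tin_small between 0.018 and 0.026 m and linear speed of each of tin_small, tin_medium, tin_large, tin_tallest below 0.02 m/s and angular speed of each of tin_small, tin_medium, tin_large, tin_tallest below 0.2 rad/s and contact force between each of tin_small, tin_medium, tin_large, tin_tallest and the fingers below 0.1 N and horizontal distance between tin_medium and pepper_mill between 0.25 and 0.32 m and (horizontal distance between tin_medium and mat_a below 0.014 m or horizontal distance between tin_medium and mat_b below 0.014 m or horizontal distance between tin_medium and mat_c below 0.014 m or horizontal distance between tin_medium and mat_d below 0.014 m) and height (world z) of tin_medium between 0.018 and 0.026 m and horizontal distance between tin_large and pepper_mill between 0.16 and 0.23 m and (horizontal distance between tin_large and mat_a below 0.014 m or horizontal distance between tin_large and mat_b below 0.014 m or horizontal distance between tin_large and mat_c below 0.014 m or horizontal distance between tin_large and mat_d below 0.014 m) and height (world z) of tin_large between 0.018 and 0.026 m and horizontal distance between tin_tallest and pepper_mill between 0.07 and 0.14 m and (horizontal distance between tin_tallest and mat_a below 0.014 m or horizontal distance between tin_tallest and mat_b below 0.014 m or horizontal distance between tin_tallest and mat_c below 0.014 m or horizontal distance between tin_tallest and mat_d below 0.014 m) and height (world z) of tin_tallest between 0.018 and 0.026 m); the robot touches nothing.
It fails at once if a tin is dropped or thrown: it moves faster than 0.6 m/s while out of the fingers ((linear speed of tin_small above 0.6 m/s and contact force between tin_small and the fingers below 0.1 N) or (linear speed of tin_medium above 0.6 m/s and contact force between tin_medium and the fingers below 0.1 N) or (linear speed of tin_large above 0.6 m/s and contact force between tin_large and the fingers below 0.1 N) or (linear speed of tin_tallest above 0.6 m/s and contact force between tin_tallest and the fingers below 0.1 N)).
It fails at once if the pepper mill is shifted by more than 20 mm or tipped (distance of pepper_mill from where it was at the start of the episode above 0.02 m or angle between pepper_mill's own z axis and vertical above 0.3 rad).
It fails at once if the salt bowl is shifted by more than 20 mm or tipped (distance of salt_bowl from where it was at the start of the episode above 0.02 m or angle between salt_bowl's own z axis and vertical above 0.3 rad).
It also fails if it takes over 112 s, if anything falls off the work surface, if the arm or the gripper's body presses on something with over 40 N, if the wrist force passes 120 N, or if a joint passes its speed limit or range.

### The arm

A 6-joint arm with a two-finger parallel gripper is mounted at the origin on the work surface. World frame = base frame: x ahead of the robot, y to its left, z up, the work surface at z = 0. Lengths are in m, angles in rad, forces in N, time in s.
With the tool pointing down it reaches from about 0.275 to 0.725 m from the base axis. Payload 15.9 kg.
Tool frame: the origin (TCP) lies midway between the tips of the shut fingers; the grasp point (between the pads) lies 19 mm behind it; z points along the fingers, y is the line along which they close (so a half turn about z gives the same grasp; the last joint's range is limited). The gripper opens to 85 mm and grips with 20 to 120 N. Pads are 22 mm wide; open, the fingers measure 114 mm over their backs; the gripper's body (76 mm by 85 mm) begins 54 mm behind the grasp point. The pads swing forward as they close: fully open they stand 13 mm farther back than shut.
Start: joints at [-1.306, 0.213, -0.034, 1.323, 0, 1.571], TCP at [0.131, -0.483, 0.231] pointing down, gripper open.
Joint ranges: [-2.98, 2.98], [-0.74, 1.72], [-1.14, 1.35], [-2.1, 2.04], [-1.57, 1.44], [-3.14, 3.14]. Speed limits (rad/s): [1.89, 1.89, 2.39, 2.57, 3.14, 3.14].

### API

Orientations are given as a unit quaternion [w, x, y, z].
In Python, from bench import manip gives the robot as it stands.
- The arm moves only by the tool carry_out, never from a script. Its argument "increments" is a list of rows, each a list of 3 entries, a list of its own where there are three numbers: the shift along the tool's x, y, z in units of 25 mm (1.0 is 25 mm), then the turn, a rotation vector about the tool's x, y, z in degrees, then the finger opening in mm, from 0 to 85.4. In form: [[[tx, ty, tz], [wx, wy, wz], hand], ...]. A call has 1 to 20 rows; each row is the pose to reach, as a shift and turn from the pose commanded when the call began, along the tool's axes at that moment; what a row does not reach only later rows make up. A row lasts 1/8 s, in which the tool goes at most 62.5 mm and 10.7 degrees, less where a joint would pass 70% of its speed; a pose out of reach is approached as far as the arm can. A call with a gripper value outside its range is refused whole. The fingers move at their own pace and stop on an object; "grip_force" is the grip in N (left out, the last holds). Time passes only in rows, so rows that repeat a pose let the fingers close. It gives the time, the measured TCP pose, the force, the opening and the grip force at its end, in the units of the state.
- manip.state(): the state, without advancing time (a new reading comes with each control period).
- manip.grab_frame(name): name is "scene" or "side" or "wrist"; returns the picture (384x512x3 uint8, blue, green, red); there is no depth.
- manip.get_calibration(name): a dict with "fx", "fy", "cx", "cy" (pixels), "distortion" ([k1, k2, p1, p2, k3] as OpenCV has them; the pictures are not rectified), "world_from_camera" (4x4, takes a point from camera to world coordinates); the wrist camera has in their place "hand_eye" (4x4, takes a point from camera to tool coordinates, whose origin is the TCP and whose axes are the flange's). Camera axes: x right, y down, z forward; pixel columns grow to the right and rows downward; lengths in m; the calibration is good to about 2 mm. A picture is of the moment at which its call begins: read the wrist's pose just before it. get_calibration takes no time and is no camera call.
- manip.close_job(): hands the job in; it is judged then, once.
The state is a dict: "clock": time; "q": joint angles; "joint_velocities": joint speeds; "effort": joint torques, N m; "ee_pos": TCP position; "orientation": TCP orientation; "ft_force": force on the tool from outside, world axes, zero at the start; "ft_torque": the same for the moment, N m; "gripper_width": opening from 0.0 (shut) to 1.0 (fully open); "gripper_force": force on a finger pad.
Only numpy, scipy, OpenCV 4.12 (cv2) and the standard library are available. Lean on these libraries where they do the work, as an engineer would, in place of code of your own. Each camera call takes 0.05 s, during which the arm holds its last target. There are 200 camera calls.

## Working session

There is one attempt and no reset: what is moved stays moved. The work goes in short steps, Python scripts to look and compute and a tool call to move; the robot and the scene stay as the last step left them, time stands still between calls to the robot, and variables do not carry over. Pictures are saved under pics/ and viewed, at most 14 in all, crops included, and the job is handed in when it is done.

Besides the shell and the picture viewer there is one more tool, called after "Request:" by a JSON object that holds its "name" and its "arguments". carry_out: Moves the arm, as the interface text tells. Its arguments: {"type":"object","properties":{"increments":{"type":"array","items":{"type":"array"}},"grip_force":{"type":"number"}},"required":["increments"]}

```bash
mkdir -p pics
python3 - <<'E'
from bench import manip
import cv2,numpy as np
s=manip.state();print(s['ee_pos'],s['orientation'],s['clock'],s['gripper_width'])
for n in("scene","side"):
    cv2.imwrite(f"pics/{n}0.png",manip.grab_frame(n))
    c=manip.get_calibration(n);print(n,c['fx'],c['cx'],c['cy'],c['distortion'],np.round(c['world_from_camera'],3).tolist())
print(np.round(manip.get_calibration('wrist')['hand_eye'],3).tolist())
a=[cv2.imread(f"pics/{n}0.png") for n in("scene","side")]
E
```

```text
[ 0.13076705 -0.48224505  0.23081707] [-5.55567770e-04  9.91245916e-01  1.32027350e-01 -7.15858258e-05] 0.0 1.0039950935163342
scene 465.0149109289318 261.2168782039738 186.22541677004907 [-0.09161  0.       0.       0.       0.     ] [[0.655, 0.617, -0.436, 0.937], [0.755, -0.545, 0.365, -0.306], [-0.012, -0.568, -0.823, 0.799], [0.0, 0.0, 0.0, 1.0]]
side 486.83150894223155 254.22181364431935 188.60991256026276 [-0.12897042  0.          0.          0.          0.        ] [[0.999, -0.005, 0.032, 0.523], [-0.026, -0.723, 0.691, -0.803], [0.02, -0.691, -0.722, 0.889], [0.0, 0.0, 0.0, 1.0]]
[[-0.0, -0.953, -0.302, 0.077], [1.0, -0.0, 0.0, 0.001], [-0.0, -0.302, 0.953, -0.143], [0.0, 0.0, 0.0, 1.0]]
```

View pics/scene0.png

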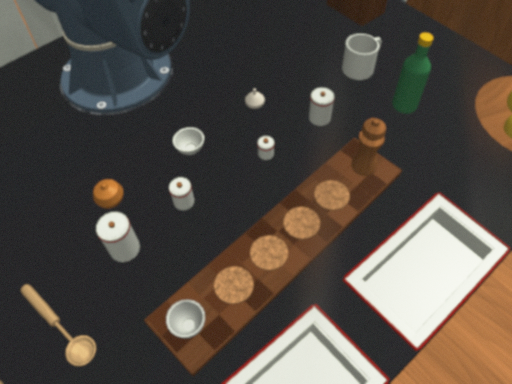

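View pics/side0.png

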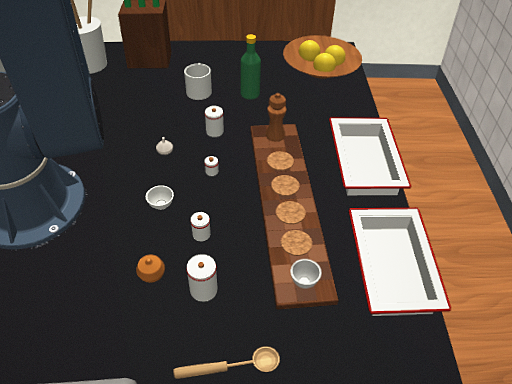

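The scene picture shows the tins at about tallest (118,237), medium (181,193), small (265,147) and large (321,105). The mats run from (233,285) to (332,194), with the bowl at (186,319) and the mill at (368,150). The side view agrees. Next I measure the knobs and mats.

```bash
cat > h.py <<'E'
from bench import manip
import cv2,numpy as np
from scipy.spatial.transform import Rotation as R
def ray(n,px,z,T=None):
    c=manip.get_calibration(n);K=np.array([[c['fx'],0,c['cx']],[0,c['fy'],c['cy']],[0,0,1]])
    u=cv2.undistortPoints(np.array([[px]],float),K,np.array(c['distortion']))[0,0]
    T=np.array(c['world_from_camera']) if T is None else T
    d=T[:3,:3]@[u[0],u[1],1];o=T[:3,3];return o+d*(z-o[2])/d[2]
def knob(im,p,r=7):
    """centroid of the brown knob near p"""
    h=cv2.cvtColor(im,cv2.COLOR_BGR2HSV);x,y=p;w=h[y-r:y+r+1,x-r:x+r+1]
    m=((w[...,1]>90)&(w[...,2]>40)).astype(np.uint8)
    n,l,st,ce=cv2.connectedComponentsWithStats(m)
    i=min(range(1,n),key=lambda i:np.hypot(*(ce[i]-r))-(st[i,4]>3)*5);return ce[i]+[x-r,y-r],st[i,4]
def plan(target,yaw=None):
    """shift in units and turn from the current pose to target TCP, tool down with x axis at yaw deg"""
    s=manip.state();r=R.from_quat(np.roll(s['orientation'],-1))
    t=r.inv().apply(np.array(target)-s['ee_pos'])/.025
    w=[0,0,0]
    if yaw is not None:
        a=np.radians(yaw);x=[np.cos(a),np.sin(a),0];z=[0,0,-1]
        w=np.degrees((r.inv()*R.from_matrix(np.c_[x,np.cross(z,x),z])).as_rotvec())
    return np.round(t,2).tolist(),np.round(w,1).tolist()
E
python3 - <<'E'
from h import *
H=dict(small=.040,medium=.056,large=.072,tallest=.088)
P={'scene':dict(tallest=(114,217),medium=(180,182),small=(265,139),large=(321,91)),
 'side':dict(tallest=(201,265),medium=(200,216),small=(211,159),large=(213,111))}
M={'scene':[(332,194),(301,222),(269,252),(233,285)],'side':[(280,161),(285,185),(291,212),(297,242)]}
for n in P:
    im=cv2.imread(f'pics/{n}0.png');h=cv2.cvtColor(im,cv2.COLOR_BGR2HSV)
    for k,p in P[n].items():
        c,a=knob(im,p);print(n,k,c.round(1),a,ray(n,c,H[k]+.004).round(4))
    m=cv2.morphologyEx(((h[...,2]>125)&(h[...,1]>80)&(h[...,0]<25)).astype(np.uint8),cv2.MORPH_CLOSE,np.ones((5,5)))
    cs,_=cv2.findContours(m,cv2.RETR_EXTERNAL,cv2.CHAIN_APPROX_NONE)
    for p in M[n]:
        c=max(cs,key=lambda c:cv2.pointPolygonTest(c,p,True));e=cv2.fitEllipse(c)
        print(n,'mat',np.round(e[0],1),np.round(e[1],1),ray(n,e[0],.022).round(4))
for n,b in(('scene',(186,319)),('side',(306,274))):print('bowl',ray(n,b,.05))
for n,b in(('scene',(374,127)),('side',(278,99))):print('mill',ray(n,b,.148))
E
```

```text
scene tallest [111.  223.2] 13 [ 0.4465 -0.245   0.092 ]
scene medium [178.7 184.5] 14 [ 0.4366 -0.0962  0.06  ]
scene small [265.1 140.1] 8 [0.4534 0.1127 0.044 ]
scene large [322.4  93.2] 5 [0.4558 0.2784 0.076 ]
scene mat [331.8 194.5] [29.2 35.6] [0.6348 0.1313 0.022 ]
scene mat [301.2 222.2] [31.2 36.5] [0.6407 0.0409 0.022 ]
scene mat [268.9 252.4] [34.6 38.8] [ 0.6477 -0.0485  0.022 ]
scene mat [233.1 284.4] [36.8 39.9] [ 0.6533 -0.1383  0.022 ]
side tallest [200.7 264.5] 26 [ 0.4476 -0.2484  0.092 ]
side medium [199.5 217.2] 18 [ 0.4358 -0.0987  0.06  ]
side small [210.6 158.9] 15 [0.4523 0.1093 0.044 ]
side large [213.4 109.6] 13 [0.455  0.2737 0.076 ]
side mat [278.5 155.1] [23.9 53.2] [0.629  0.1472 0.022 ]
side mat [293.5 239. ] [ 54.3 120.6] [ 0.6461 -0.1325  0.022 ]
side mat [293.5 239. ] [ 54.3 120.6] [ 0.6461 -0.1325  0.022 ]
side mat [293.5 239. ] [ 54.3 120.6] [ 0.6461 -0.1325  0.022 ]
bowl [ 0.65975959 -0.24189465  0.05      ]
bowl [ 0.6608205  -0.24537365  0.05      ]
mill [0.63067476 0.22906826 0.148     ]
mill [0.62554678 0.22333045 0.148     ]
```

```bash
python3 -c "
from h import *
print(plan([.447,-.247,.18],94)); print(ray('side',(150,268),.02),ray('side',(160,198),.02))"
```

```text
([14.67, -5.77, 2.04], [-0.0, -0.0, -78.8])
[ 0.33239899 -0.20698205  0.02      ] [ 0.33256832 -0.00306987  0.02      ]
```

Request:
{"name": "carry_out", "arguments": {"increments": [[[2,-0.8,0.3],[0,0,-10],85],[[4,-1.6,0.6],[0,0,-20],85],[[6,-2.4,0.9],[0,0,-30],85],[[8,-3.2,1.2],[0,0,-40],85],[[10,-4,1.5],[0,0,-50],85],[[12,-4.8,1.8],[0,0,-60],85],[[13.5,-5.4,2],[0,0,-70],85],[[14.67,-5.77,2.04],[0,0,-78.8],85],[[14.67,-5.77,2.04],[0,0,-78.8],85],[[14.67,-5.77,2.04],[0,0,-78.8],85],[[14.67,-5.77,2.04],[0,0,-78.8],85],[[14.67,-5.77,2.04],[0,0,-78.8],85]], "grip_force": 40}}

```text
clock: 1.6
ee_pos: [0.4466, -0.2478, 0.1804]
orientation: [0.0, 0.683, 0.731, -0.0]
ft_force: [0.3, -0.3, 0.0]
gripper_width: 0.996
gripper_force: 0.0
```

```bash
cat >> h.py <<'E'
def wrist(name):
    s=manip.state();im=manip.grab_frame('wrist');cv2.imwrite(name,im)
    T=np.eye(4);T[:3,:3]=R.from_quat(np.roll(s['orientation'],-1)).as_matrix();T[:3,3]=s['ee_pos']
    return im,T@np.array(manip.get_calibration('wrist')['hand_eye'])
E
python3 - <<'E'
from h import *
s=manip.state();print(s['ee_pos'],s['orientation'],s['clock'])
im,T=wrist('pics/w1.png');np.save('T1.npy',T)
E
```

```text
[ 0.44659688 -0.24781732  0.18042642] [ 6.57278963e-05  6.82755200e-01  7.30647201e-01 -7.07218389e-06] 1.6
```

View pics/w1.png

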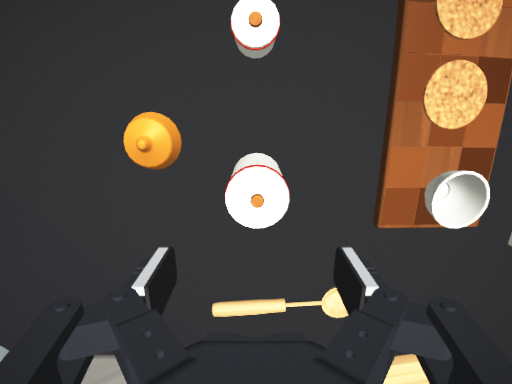

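The wrist view shows the tallest tin's knob at (257,201) and the medium's at (255,19), both well clear of the orange lid.

Run:
```python
from h import *
T=np.load('T1.npy');im=cv2.imread('pics/w1.png')
c,a=knob(im,(257,201),10);t=ray('wrist',c,.092,T);print(c,a,t)
c,a=knob(im,(255,19),10);print(ray('wrist',c,.06,T))
for p in((469,7),(456,94)):print(ray('wrist',p,.022,T))
print(plan([t[0],t[1],.042]))
```

```text
[256.91366906 200.23021583] 139 [ 0.4481812  -0.24714237  0.092     ]
[ 0.43636245 -0.09661716  0.06      ]
[ 0.64622836 -0.05488999  0.022     ]
[ 0.65248353 -0.13783446  0.022     ]
([0.02, 0.06, 5.54], [0, 0, 0])
```

Request:
{"name": "carry_out", "arguments": {"increments": [[[0,0.06,1.2],[0,0,0],85],[[0,0.06,2.4],[0,0,0],85],[[0,0.06,3.6],[0,0,0],85],[[0,0.06,4.6],[0,0,0],85],[[0,0.06,5.3],[0,0,0],85],[[0,0.06,5.5],[0,0,0],85],[[0,0.06,5.5],[0,0,0],70],[[0,0.06,5.5],[0,0,0],60],[[0,0.06,5.5],[0,0,0],50],[[0,0.06,5.5],[0,0,0],45],[[0,0.06,5.5],[0,0,0],45],[[0,0.06,5.5],[0,0,0],45],[[0,0.06,5.5],[0,0,0],45]], "grip_force": 40}}

```text
clock: 3.28
ee_pos: [0.449, -0.2476, 0.0438]
orientation: [0.001, 0.682, 0.731, 0.0]
ft_force: [-1.8, -0.1, 5.9]
gripper_width: 0.671
gripper_force: 41.7
```

```bash
python3 -c "
from h import *
s=manip.state();print(s['ee_pos'],s['gripper_width'],s['gripper_force']);z=s['ee_pos'][2]
print(plan([.635,.1305,z+.06]),plan([.635,.1305,z+.0225]))"
```

```text
[ 0.4490403  -0.24759817  0.04376932] 0.6712646916408498 41.7001748085022
([14.57, 8.47, -2.4], [0, 0, 0]) ([14.57, 8.47, -0.9], [0, 0, 0])
```

Request:
{"name": "carry_out", "arguments": {"increments": [[[0,0,-0.6],[0,0,0],45],[[0,0,-1.4],[0,0,0],45],[[0.3,0.2,-2.2],[0,0,0],45],[[1.2,0.7,-2.4],[0,0,0],45],[[2.4,1.4,-2.4],[0,0,0],45],[[3.8,2.2,-2.4],[0,0,0],45],[[5.2,3,-2.4],[0,0,0],45],[[6.6,3.8,-2.4],[0,0,0],45],[[8,4.6,-2.4],[0,0,0],45],[[9.4,5.4,-2.4],[0,0,0],45],[[10.8,6.2,-2.4],[0,0,0],45],[[12.2,7,-2.4],[0,0,0],45],[[13.4,7.8,-2.4],[0,0,0],45],[[14.2,8.3,-2.4],[0,0,0],45],[[14.57,8.47,-2.4],[0,0,0],45],[[14.57,8.47,-2.4],[0,0,0],45],[[14.57,8.47,-2.4],[0,0,0],45]]}}

```text
clock: 5.4
ee_pos: [0.6343, 0.13, 0.1031]
orientation: [0.0, 0.682, 0.731, -0.0]
ft_force: [0.2, -1.2, -2.2]
gripper_width: 0.672
gripper_force: 43.5
```

Run:
```python
from h import *
s=manip.state();print(s['ee_pos'],s['gripper_width'],s['ft_force'])
print(plan([.635,.1307,.0665]))
im,T=wrist('pics/w2.png');np.save('T2.npy',T)
```

```text
[0.63426897 0.12995173 0.10313075] 0.6718840051975321 [ 0.15135749 -1.16496572 -2.1955973 ]
([0.03, 0.03, 1.47], [0, 0, 0])
```

View pics/w2.png

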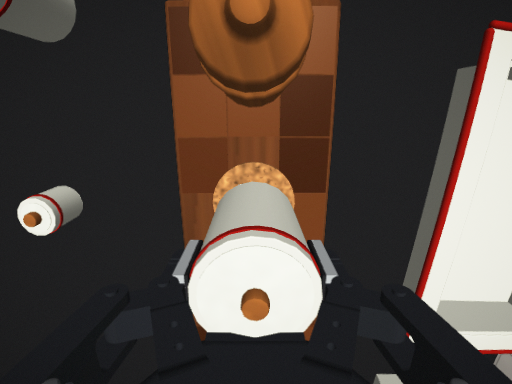

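The wrist view shows the tallest tin held upright. Its knob is at (255,304) and the mat edge is centred around (254,190).

Request:
{"name": "carry_out", "arguments": {"increments": [[[0.03,0.03,0.4],[0,0,0],45],[[0.03,0.03,0.8],[0,0,0],45],[[0.03,0.03,1.1],[0,0,0],45],[[0.03,0.03,1.3],[0,0,0],45],[[0.03,0.03,1.4],[0,0,0],45],[[0.03,0.03,1.46],[0,0,0],45],[[0.03,0.03,1.46],[0,0,0],45],[[0.03,0.03,1.46],[0,0,0],45]]}}

```text
clock: 6.45
ee_pos: [0.6354, 0.1317, 0.0665]
orientation: [0.0, 0.682, 0.731, 0.0]
ft_force: [0.1, 0.8, -2.2]
gripper_width: 0.673
gripper_force: 43.5
```

Run:
```python
from h import *
c,a=knob(cv2.imread('pics/w2.png'),(255,304),16);T=np.load('T2.npy');print(c,a,ray('wrist',c,.151,T))
s=manip.state();print(s['ee_pos'],s['ft_force'])
```

```text
[255.01345895 304.38223419] 743 [0.63404928 0.12963387 0.151     ]
[0.63538463 0.13165625 0.06652132] [ 0.10545641  0.83049983 -2.22308213]
```

Request:
{"name": "carry_out", "arguments": {"increments": [[[0,0,0.02],[0,0,0],45],[[0,0,0.05],[0,0,0],45],[[0,0,0.05],[0,0,0],45],[[0,0,0.05],[0,0,0],58],[[0,0,0.05],[0,0,0],62],[[0,0,0.05],[0,0,0],70],[[0,0,0.05],[0,0,0],80],[[0,0,0.05],[0,0,0],80],[[0,0,-0.6],[0,0,0],80],[[0,0,-1.8],[0,0,0],80],[[0,0,-3.4],[0,0,0],80],[[0,0,-4.8],[0,0,0],80],[[0,0,-5.5],[0,0,0],80],[[0,0,-5.5],[0,0,0],80]]}}

```text
clock: 8.2
ee_pos: [0.6361, 0.1318, 0.206]
orientation: [0.001, 0.682, 0.731, 0.001]
ft_force: [0.9, 0.0, -0.0]
gripper_width: 0.936
gripper_force: 0.0
```

Run:
```python
from h import *
s=manip.state();print(s['ee_pos'],s['ft_force'],s['gripper_width'])
im,T=wrist('pics/w3.png');np.save('T3.npy',T)
print('large',plan([.455,.276,.18]))
```

```text
[0.63607923 0.13177012 0.20603788] [ 0.89511526  0.0408521  -0.00616425] 0.9362699374884417
large ([6.26, -6.81, 0.97], [0, 0, 0])
```

View pics/w3.png

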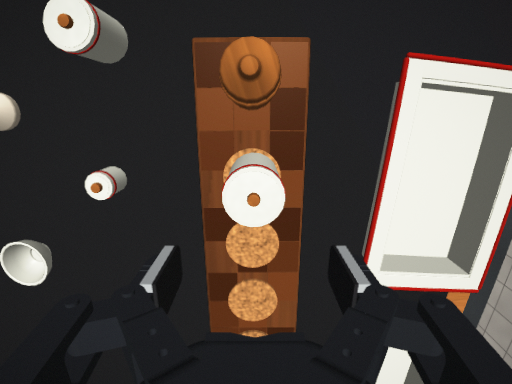

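The tallest tin stands upright on its mat, knob at (253,199). The large tin's knob is at (66,20) and the small's at (97,188), with free mats at (252,244) and (253,300).

Run:
```python
from h import *
T=np.load('T3.npy');im=cv2.imread('pics/w3.png')
for p,z in(((253,199),.114),((66,20),.076),((97,188),.044)):
    c,a=knob(im,p,11);print(c,a,ray('wrist',c,z,T))
for p in((252,244),(253,300)):print(ray('wrist',p,.022,T))
```

```text
[253.26277372 199.20437956] 137 [0.63474528 0.13208291 0.114     ]
[64.80116959 20.56725146] 171 [0.45518297 0.27650159 0.076     ]
[ 95.93181818 187.40909091] 88 [0.45266038 0.11146546 0.044     ]
[0.63913986 0.0406831  0.022     ]
[ 0.6463731  -0.04739318  0.022     ]
```

Request:
{"name": "carry_out", "arguments": {"increments": [[[1,-1.1,0],[0,0,0],85],[[2.5,-2.7,0],[0,0,0],85],[[4,-4.3,0.3],[0,0,0],85],[[5.3,-5.7,0.6],[0,0,0],85],[[6.1,-6.6,0.9],[0,0,0],85],[[6.26,-6.81,0.97],[0,0,0],85],[[6.26,-6.81,0.97],[0,0,0],85],[[6.26,-6.81,0.97],[0,0,0],85]]}}

```text
clock: 9.25
ee_pos: [0.4553, 0.2754, 0.1795]
orientation: [0.0, 0.683, 0.731, -0.0]
ft_force: [-0.4, 0.4, -0.4]
gripper_width: 0.996
gripper_force: 0.0
```

Run:
```python
from h import *
im,T=wrist('pics/w4.png')
c,a=knob(im,(257,195),25);t=ray('wrist',c,.076,T);print(c,a,t)
print(manip.state()['ee_pos'],plan([t[0],t[1],.032]))
```

```text
[255.5        195.11403509] 114 [0.45568281 0.27605918 0.076     ]
[0.45532973 0.27538179 0.17950473] ([0.03, 0.02, 5.9], [0, 0, 0])
```

Request:
{"name": "carry_out", "arguments": {"increments": [[[0.03,0.02,1.2],[0,0,0],85],[[0.03,0.02,2.4],[0,0,0],85],[[0.03,0.02,3.6],[0,0,0],85],[[0.03,0.02,4.8],[0,0,0],85],[[0.03,0.02,5.6],[0,0,0],80],[[0.03,0.02,5.9],[0,0,0],75],[[0.03,0.02,5.9],[0,0,0],65],[[0.03,0.02,5.9],[0,0,0],55],[[0.03,0.02,5.9],[0,0,0],45],[[0.03,0.02,5.9],[0,0,0],38],[[0.03,0.02,5.9],[0,0,0],38],[[0.03,0.02,5.9],[0,0,0],38],[[0.03,0.02,5.9],[0,0,0],38]], "grip_force": 40}}

```text
clock: 10.92
ee_pos: [0.4557, 0.277, 0.0331]
orientation: [0.0, 0.682, 0.731, 0.001]
ft_force: [0.1, -1.5, 5.5]
gripper_width: 0.577
gripper_force: 40.4
```

```bash
python3 -c "
from h import *
s=manip.state();print(s['ee_pos'],s['gripper_width'],s['gripper_force']);z=s['ee_pos'][2]
print(plan([.64,.041,z+.06]))"
```

```text
[0.45567826 0.27700192 0.03308289] 0.5768676834039606 40.448521971702576
([-9.93, 6.71, -2.4], [0, 0, 0])
```

Request:
{"name": "carry_out", "arguments": {"increments": [[[0,0,-0.6],[0,0,0],38],[[0,0,-1.4],[0,0,0],38],[[-0.2,0.2,-2.2],[0,0,0],38],[[-0.9,0.5,-2.6],[0,0,0],38],[[-2,1,-2.6],[0,0,0],38],[[-3.4,1.6,-2.6],[0,0,0],38],[[-4.8,2.0,-2.6],[0,0,0],38],[[-6.2,2.3,-2.6],[0,0,0],38],[[-7.6,2.4,-2.6],[0,0,0],38],[[-8.8,2.6,-2.6],[0,0,0],38],[[-9.6,3.2,-2.6],[0,0,0],38],[[-9.93,4.2,-2.5],[0,0,0],38],[[-9.93,5.3,-2.4],[0,0,0],38],[[-9.93,6.2,-2.4],[0,0,0],38],[[-9.93,6.6,-2.4],[0,0,0],38],[[-9.93,6.71,-2.4],[0,0,0],38],[[-9.93,6.71,-2.4],[0,0,0],38],[[-9.93,6.71,-2.4],[0,0,0],38]]}}

```text
clock: 13.18
ee_pos: [0.6391, 0.0406, 0.0923]
orientation: [-0.0, 0.682, 0.731, -0.0]
ft_force: [0.5, -0.3, -2.2]
gripper_width: 0.574
gripper_force: 42.0
```

Run:
```python
from h import *
s=manip.state();print(s['ee_pos'],s['gripper_width'],s['ft_force'])
im,T=wrist('pics/w5.png');c,a=knob(im,(255,300),25);print(c,a,ray('wrist',c,s['ee_pos'][2]-.0331+.076,T))
print(plan([.64,.041,.0551]))
```

```text
[0.6390678  0.04060837 0.0922896 ] 0.5740945343599017 [ 0.45550458 -0.33904981 -2.19244243]
[254.71191554 298.67119155] 663 [0.63879479 0.03927883 0.1351896 ]
([0.01, 0.04, 1.49], [0, 0, 0])
```

Request:
{"name": "carry_out", "arguments": {"increments": [[[0.05,0.04,0.4],[0,0,0],38],[[0.05,0.04,0.8],[0,0,0],38],[[0.05,0.04,1.1],[0,0,0],38],[[0.05,0.04,1.3],[0,0,0],38],[[0.05,0.04,1.42],[0,0,0],38],[[0.05,0.04,1.48],[0,0,0],38],[[0.05,0.04,1.52],[0,0,0],38],[[0.05,0.04,1.52],[0,0,0],38],[[0.05,0.04,1.52],[0,0,0],38]]}}

```text
clock: 14.35
ee_pos: [0.6406, 0.0419, 0.0551]
orientation: [0.0, 0.682, 0.731, 0.0]
ft_force: [-4.7, -0.9, 10.0]
gripper_width: 0.576
gripper_force: 43.0
```

Contact. Release and rise.

Request:
{"name": "carry_out", "arguments": {"increments": [[[0,0,0],[0,0,0],50],[[0,0,0],[0,0,0],55],[[0,0,0],[0,0,0],65],[[0,0,0],[0,0,0],75],[[0,0,0],[0,0,0],75],[[0,0,-0.6],[0,0,0],75],[[0,0,-1.8],[0,0,0],75],[[0,0,-3.4],[0,0,0],75],[[0,0,-4.8],[0,0,0],75],[[0,0,-5.5],[0,0,0],75],[[0,0,-5.5],[0,0,0],75]]}}

```text
clock: 15.72
ee_pos: [0.6413, 0.042, 0.1937]
orientation: [0.001, 0.682, 0.731, 0.001]
ft_force: [-0.1, -0.6, -0.5]
gripper_width: 0.882
gripper_force: 0.0
```

Run:
```python
from h import *
s=manip.state();print(s['ee_pos'],s['ft_force'],s['gripper_width'])
im,T=wrist('pics/w6.png');c,a=knob(im,(254,195),14);print(c,a,ray('wrist',c,.098,T))
print('medium',plan([.436,-.097,.15]))
```

```text
[0.64134293 0.04202765 0.19371098] [-0.06886456 -0.57571173 -0.48149708] 0.8817788398266232
[253.66165414 199.2406015 ] 133 [0.6404474  0.04110249 0.098     ]
medium ([-4.98, -8.56, 1.68], [0, 0, 0])
```

View pics/w6.png

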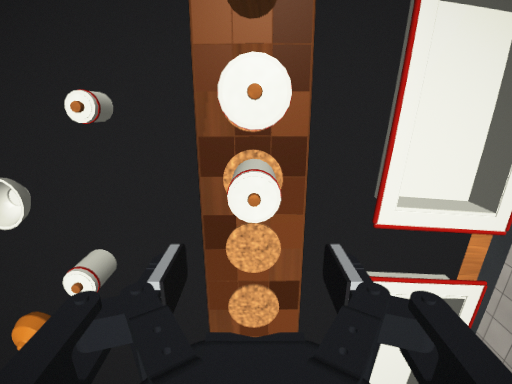

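The large tin is upright and centred on its mat, knob at (254,199), and the tallest is undisturbed, knob at (255,91). The medium tin is next.

Request:
{"name": "carry_out", "arguments": {"increments": [[[-0.7,-1.2,0],[0,0,0],85],[[-1.6,-2.8,0],[0,0,0],85],[[-2.6,-4.5,0.3],[0,0,0],85],[[-3.6,-6.2,0.8],[0,0,0],85],[[-4.5,-7.7,1.3],[0,0,0],85],[[-4.9,-8.4,1.6],[0,0,0],85],[[-4.98,-8.56,1.68],[0,0,0],85],[[-4.98,-8.56,1.68],[0,0,0],85],[[-4.98,-8.56,1.68],[0,0,0],85]]}}

```text
clock: 16.9
ee_pos: [0.4364, -0.0967, 0.1496]
orientation: [0.0, 0.682, 0.731, 0.0]
ft_force: [-0.1, -0.1, -0.2]
gripper_width: 0.997
gripper_force: 0.0
```

Run:
```python
from h import *
im,T=wrist('pics/w7.png')
c,a=knob(im,(257,200),25);t=ray('wrist',c,.060,T);print(c,a,t)
print(manip.state()['ee_pos'],plan([t[0],t[1],.02]))
```

```text
[254.95555556 200.9037037 ] 135 [ 0.43629805 -0.09714098  0.06      ]
[ 0.43630827 -0.09665802  0.14961532] ([-0.02, -0.0, 5.18], [0, 0, 0])
```

Request:
{"name": "carry_out", "arguments": {"increments": [[[0,0,1.2],[0,0,0],85],[[0,0,2.4],[0,0,0],85],[[0,0,3.6],[0,0,0],80],[[0,0,4.6],[0,0,0],75],[[0,0,5.1],[0,0,0],75],[[0,0,5.18],[0,0,0],65],[[0,0,5.18],[0,0,0],55],[[0,0,5.18],[0,0,0],45],[[0,0,5.18],[0,0,0],35],[[0,0,5.18],[0,0,0],30],[[0,0,5.18],[0,0,0],30],[[0,0,5.18],[0,0,0],30],[[0,0,5.18],[0,0,0],30]], "grip_force": 40}}

```text
clock: 18.58
ee_pos: [0.4362, -0.0972, 0.0209]
orientation: [0.001, 0.682, 0.731, 0.0]
ft_force: [-1.4, 1.7, 8.3]
gripper_width: 0.479
gripper_force: 39.4
```

```bash
python3 -c "
from h import *
s=manip.state();print(s['ee_pos'],s['gripper_width'],s['gripper_force']);z=s['ee_pos'][2]
print(plan([.647,-.048,z+.06]))"
```

```text
[ 0.43622501 -0.097164    0.02092326] 0.4793684513465653 39.36319828033447
([1.38, 8.55, -2.39], [0, 0, 0])
```

Request:
{"name": "carry_out", "arguments": {"increments": [[[0,0,-0.6],[0,0,0],30],[[0,0,-1.4],[0,0,0],30],[[0.1,0.4,-2.2],[0,0,0],30],[[0.3,1.4,-2.4],[0,0,0],30],[[0.5,2.8,-2.4],[0,0,0],30],[[0.8,4.3,-2.4],[0,0,0],30],[[1,5.8,-2.4],[0,0,0],30],[[1.2,7.1,-2.4],[0,0,0],30],[[1.35,8.1,-2.4],[0,0,0],30],[[1.38,8.5,-2.4],[0,0,0],30],[[1.38,8.55,-2.4],[0,0,0],30],[[1.38,8.55,-2.4],[0,0,0],30]]}}

```text
clock: 20.08
ee_pos: [0.6458, -0.0481, 0.0802]
orientation: [-0.0, 0.682, 0.731, -0.0]
ft_force: [0.7, -0.9, -1.0]
gripper_width: 0.482
gripper_force: 40.7
```

Run:
```python
from h import *
s=manip.state();print(s['ee_pos'],s['gripper_width'],s['ft_force'])
im,T=wrist('pics/w8.png');c,a=knob(im,(255,300),25);print(c,a,ray('wrist',c,s['ee_pos'][2]-.0209+.06,T))
print(plan([.647,-.048,.0429]))
```

```text
[ 0.64583072 -0.04807032  0.08017878] 0.4821789603121709 [ 0.6540756  -0.93118662 -0.9545815 ]
[254.6918138  291.19101124] 623 [ 0.64548519 -0.04834477  0.11927878]
([-0.0, 0.05, 1.5], [0, 0, 0])
```

Request:
{"name": "carry_out", "arguments": {"increments": [[[0,0.05,0.4],[0,0,0],30],[[0,0.05,0.8],[0,0,0],30],[[0,0.05,1.1],[0,0,0],30],[[0,0.05,1.3],[0,0,0],30],[[0,0.05,1.42],[0,0,0],30],[[0,0.05,1.48],[0,0,0],30],[[0,0.05,1.52],[0,0,0],30],[[0,0.05,1.52],[0,0,0],30],[[0,0.05,1.52],[0,0,0],30]]}}

```text
clock: 21.25
ee_pos: [0.6478, -0.0477, 0.043]
orientation: [0.0, 0.682, 0.731, 0.0]
ft_force: [-4.3, -0.2, 8.6]
gripper_width: 0.484
gripper_force: 41.7
```

Request:
{"name": "carry_out", "arguments": {"increments": [[[0,0,0],[0,0,0],42],[[0,0,0],[0,0,0],47],[[0,0,0],[0,0,0],57],[[0,0,0],[0,0,0],70],[[0,0,0],[0,0,0],70],[[0,0,-0.6],[0,0,0],70],[[0,0,-1.8],[0,0,0],70],[[0,0,-3.4],[0,0,0],70],[[0,0,-4.8],[0,0,0],70],[[0,0,-5.5],[0,0,0],70],[[0,0,-5.5],[0,0,0],70]]}}

```text
clock: 22.62
ee_pos: [0.6486, -0.0478, 0.1817]
orientation: [0.001, 0.682, 0.731, 0.001]
ft_force: [0.2, 0.7, -1.1]
gripper_width: 0.821
gripper_force: 0.0
```

Run:
```python
from h import *
s=manip.state();print(s['ee_pos'],s['ft_force'],s['gripper_width'])
im,T=wrist('pics/w9.png');c,a=knob(im,(254,199),14);print(c,a,ray('wrist',c,.082,T))
print('small',plan([.4528,.1113,.15]))
```

```text
[ 0.64858717 -0.04777829  0.18172746] [ 0.19942589  0.73399344 -1.08987145] 0.8210985295006302
[253.54263566 196.93023256] 129 [ 0.64751828 -0.04782296  0.082     ]
small ([6.89, -7.35, 1.2], [0, 0, 0])
```

View pics/w9.png

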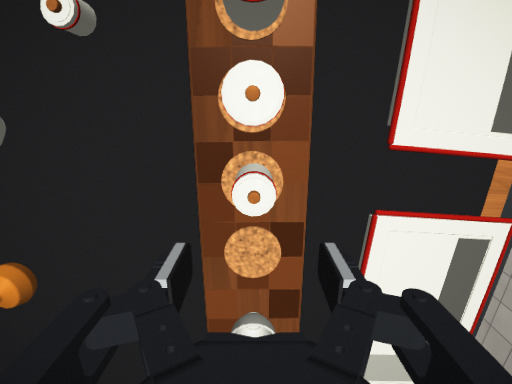

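The medium tin is on its mat, knob at (254,197), and the free mat is at (252,252).

Request:
{"name": "carry_out", "arguments": {"increments": [[[0.5,-1.2,0],[0,0,0],85],[[1.7,-2.8,0],[0,0,0],85],[[3.2,-4.4,0],[0,0,0],85],[[4.8,-5.8,0.3],[0,0,0],85],[[6,-6.8,0.8],[0,0,0],85],[[6.7,-7.25,1.1],[0,0,0],85],[[6.89,-7.35,1.2],[0,0,0],85],[[6.89,-7.35,1.2],[0,0,0],85],[[6.89,-7.35,1.2],[0,0,0],85]]}}

```text
clock: 23.8
ee_pos: [0.453, 0.1109, 0.1496]
orientation: [0.0, 0.682, 0.731, 0.0]
ft_force: [0.3, -0.1, -0.3]
gripper_width: 0.996
gripper_force: 0.0
```

Run:
```python
from h import *
im,T=wrist('pics/w10.png')
c,a=knob(im,(257,195),25);t=ray('wrist',c,.044,T);print(c,a,t)
print(manip.state()['ee_pos'],plan([t[0],t[1],.010]))
```

```text
[255.35833333 194.475     ] 120 [0.45330867 0.1115038  0.044     ]
[0.4530214  0.11085461 0.14962838] ([0.03, 0.01, 5.59], [0, 0, 0])
```

Request:
{"name": "carry_out", "arguments": {"increments": [[[0.03,0,1.2],[0,0,0],80],[[0.03,0,2.4],[0,0,0],75],[[0.03,0,3.6],[0,0,0],70],[[0.03,0,4.7],[0,0,0],65],[[0.03,0,5.4],[0,0,0],65],[[0.03,0,5.55],[0,0,0],55],[[0.03,0,5.55],[0,0,0],45],[[0.03,0,5.55],[0,0,0],35],[[0.03,0,5.55],[0,0,0],25],[[0.03,0,5.55],[0,0,0],22],[[0.03,0,5.55],[0,0,0],22],[[0.03,0,5.55],[0,0,0],22],[[0.03,0,5.55],[0,0,0],22]], "grip_force": 40}}

```text
clock: 25.48
ee_pos: [0.4531, 0.1122, 0.0117]
orientation: [0.001, 0.682, 0.731, 0.001]
ft_force: [-1.6, -1.2, 5.9]
gripper_width: 0.383
gripper_force: 39.1
```

```bash
python3 -c "
from h import *
s=manip.state();print(s['ee_pos'],s['gripper_width'],s['gripper_force']);z=s['ee_pos'][2]
print(plan([.653,-.138,z+.065]),plan([.49,-.138,z+.065]))"
```

```text
[0.45311859 0.11219531 0.01174962] 0.38339582942117834 39.14709985256195
([-10.54, 7.29, -2.59], [0, 0, 0]) ([-10.09, 0.78, -2.6], [0, 0, 0])
```

Request:
{"name": "carry_out", "arguments": {"increments": [[[0,0,-0.6],[0,0,0],22],[[0,0,-1.4],[0,0,0],22],[[-0.4,0,-2.2],[0,0,0],22],[[-1.4,0.1,-2.6],[0,0,0],22],[[-2.9,0.2,-2.6],[0,0,0],22],[[-4.5,0.4,-2.6],[0,0,0],22],[[-6.1,0.5,-2.6],[0,0,0],22],[[-7.7,0.7,-2.6],[0,0,0],22],[[-9.1,0.9,-2.6],[0,0,0],22],[[-10.1,1.5,-2.6],[0,0,0],22],[[-10.5,2.7,-2.6],[0,0,0],22],[[-10.54,4.1,-2.6],[0,0,0],22],[[-10.54,5.4,-2.6],[0,0,0],22],[[-10.54,6.5,-2.6],[0,0,0],22],[[-10.54,7.1,-2.6],[0,0,0],22],[[-10.54,7.29,-2.6],[0,0,0],22],[[-10.54,7.29,-2.6],[0,0,0],22],[[-10.54,7.29,-2.6],[0,0,0],22]]}}

```text
clock: 27.72
ee_pos: [0.652, -0.1382, 0.0761]
orientation: [-0.0, 0.682, 0.731, -0.0]
ft_force: [0.9, -0.2, -0.9]
gripper_width: 0.388
gripper_force: 40.0
```

Run:
```python
from h import *
s=manip.state();print(s['ee_pos'],s['gripper_width'],s['ft_force'])
im,T=wrist('pics/w11.png');c,a=knob(im,(255,290),25);print(c,a,ray('wrist',c,s['ee_pos'][2]-.0117+.044,T))
print(plan([.653,-.138,.0337]))
```

```text
[ 0.65198673 -0.13823516  0.07605969] 0.38789480408736005 [ 0.90223221 -0.21030973 -0.87049181]
[254.73345259 283.45438283] 559 [ 0.65170126 -0.13920597  0.10835969]
([0.01, 0.04, 1.7], [0, 0, 0])
```

Request:
{"name": "carry_out", "arguments": {"increments": [[[0.04,0.04,0.4],[0,0,0],22],[[0.04,0.04,0.9],[0,0,0],22],[[0.04,0.04,1.3],[0,0,0],22],[[0.04,0.04,1.5],[0,0,0],22],[[0.04,0.04,1.62],[0,0,0],22],[[0.04,0.04,1.68],[0,0,0],22],[[0.04,0.04,1.72],[0,0,0],22],[[0.04,0.04,1.72],[0,0,0],22],[[0.04,0.04,1.72],[0,0,0],22]]}}

```text
clock: 28.9
ee_pos: [0.6536, -0.1371, 0.0338]
orientation: [0.0, 0.682, 0.731, 0.0]
ft_force: [-5.1, 0.0, 9.3]
gripper_width: 0.384
gripper_force: 40.9
```

Request:
{"name": "carry_out", "arguments": {"increments": [[[0,0,0],[0,0,0],34],[[0,0,0],[0,0,0],39],[[0,0,0],[0,0,0],50],[[0,0,0],[0,0,0],62],[[0,0,0],[0,0,0],62],[[0,0,-0.6],[0,0,0],62],[[0,0,-1.8],[0,0,0],62],[[0,0,-3.4],[0,0,0],62],[[0,0,-5],[0,0,0],62],[[0,0,-6.4],[0,0,0],62],[[0,-1.5,-7],[0,0,0],62],[[0,-3.5,-7],[0,0,0],62],[[0,-5.5,-7],[0,0,0],62],[[0,-7,-7],[0,0,0],62],[[0,-7,-7],[0,0,0],62]]}}

```text
clock: 30.78
ee_pos: [0.4771, -0.1493, 0.2095]
orientation: [0.001, 0.683, 0.731, 0.0]
ft_force: [2.0, -0.7, -0.6]
gripper_width: 0.724
gripper_force: 0.0
```

Run:
```python
from h import *
cv2.imwrite('pics/side1.png',manip.grab_frame('side'));cv2.imwrite('pics/scene1.png',manip.grab_frame('scene'))
s=manip.state();print(s['ee_pos'],s['ft_force'],s['clock'])
```

```text
[ 0.47928916 -0.1493039   0.20897159] [ 0.37874034 -0.54324165  0.22182246] 30.875
```

View pics/side1.png

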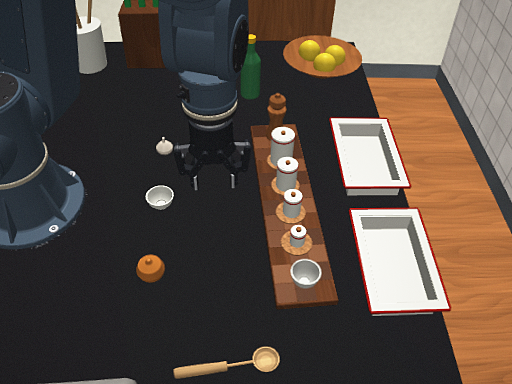

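View pics/scene1.png

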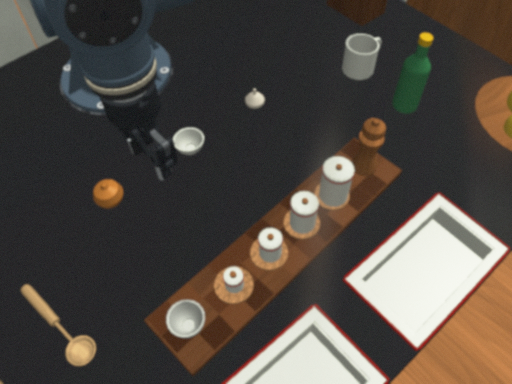

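Both views show all four tins upright and centred on their mats, in order from the tallest by the mill (side view (283,150)) to the shortest by the bowl ((298,238)). The mill and bowl have not moved, and the arm is clear.

```bash
python3 -c "
from bench import manip
print(manip.close_job())"
```

```text
the job is handed in; nothing more can be done
None
```

The four tins are standing upright on the mats in height order, tallest next to the pepper mill and shortest next to the salt bowl; the job was handed in at about 31 s, and its verdict was not reported.

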